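# Unlock the silver chest and hold the key turned

## Task

Take the key with the round bow out of the key block and put it in the lock on the lid of the white silver chest; the pins inside are sticky, so rock it up to some 30 degrees each way under a light push, without forcing it, until it is fully home with its foot on the plate. Then turn it a quarter turn clockwise and finish still gripping the key and holding it turned against its spring, so that the bolt stays drawn. Leave the other two keys in the block and do not disturb the other things on the counter.

Things in the scene. Friction and masses are not known exactly. Their poses are not given: they have to be found in the camera images.
- chest: White silver chest, fixed, 180 x 250 x 82 mm (x, y, height), with a steel lock plate, 60 mm square, on its lid; the plate's top is 90 mm above the counter. Origin under the chest's centre, z up, hinges on +x; the plate's centre is at x -30 mm, y 0. A brass bolt beside the plate, below its top, draws in as the lock turns.
- keyhole (a point): Centre of the keyhole, on the plate's top face; axes as the chest's. Slot 17.8 mm (chest y) x 6.8 mm (x), 1.5 mm chamfer, plate 5 mm thick. Below, with the tip 15 mm or more down, the bit turns freely. Then come, one under another, disc 1, disc 2 and the plug, each with a slot about 17.6 x 6.6 mm. At home the foot sits on the plate and the bit is in the plug, below both discs.
- disc1 (a point): On the lock's axis at the top of hidden sticky disc 1, 16.5 mm below the plate's top; 4 mm thick. Its slot starts 0.30 to 0.50 rad clockwise (seen from above) of the keyhole's line. Press lightly and rock the key: in line within about 0.08 rad it sinks 4.5 mm. A disc turns with a bit that is in it (0.06 N m friction, up to 1 rad each way), stays where left; pressing hard may drag it.
- disc2 (a point): On the lock's axis at the top of hidden sticky disc 2, 21 mm below the plate's top; 4 mm thick. As disc 1, but its slot starts 0.30 to 0.50 rad anticlockwise (seen from above) of the keyhole's line. Past it the tip meets the plug, whose slot is in line with the keyhole; there the key sinks fully home.
- plug (a joint): Turn of the lock's plug, rad: 0 locked (its slot in line with the keyhole), growing clockwise seen from above to a stop at 1.6 (other way: -0.7). Plug top 25.5 mm below the plate's top, 17.5 mm deep. A spring (about 0.08 N m at a quarter turn) turns it back if the key is let go. It lags the key by 0.1 rad of play and a little finger give.
- round_key: The right key, with the round bow. Steel, about 60 g, upright in the key block, bow up. Origin at the tip (bottom), z up along it. Bit 5 (x) x 16 (y) x 10 mm tall; shank 5 mm diameter; foot 10 (x) x 26 (y) mm, z 40 to 48; bow a flat disc 10 mm thick (x), 36 mm in diameter, centre z 63, top 81 mm. Pinch the bow's flat faces (along x). A half turn about its length makes no difference to the fit.
- key_foot (a point): On the round key's axis at the underside of the foot, 40 mm above the tip; it comes to lie at the keyhole point when the key is home (foot on the plate). A light push of 5 to 10 N is enough all the way; over 60 N counts as forcing.
- square_key: A wrong key with a square bow 34 x 34 mm, 10 mm thick; otherwise like the round one (81 mm long, origin at the tip). Stands in the key block. Leave it there.
- bar_key: A wrong key with a T-shaped bow: a bar 44 mm wide, 12 mm tall, 10 mm thick on a narrow neck, 80 mm long in all, origin at the tip. Stands in the key block. Leave it there.
- key_block: Wooden block, fixed, 56 x 190 x 50 mm (x, y, height), origin under its centre, z up. Three slots 18 mm (y) x 7 mm (x), 44 mm deep, at y = -60, 0 and 60 mm hold the three keys in any order, each standing with its foot on the block's top (tip 10 mm above the counter) and its flat faces to the block's x.
- mug: White mug, 76 mm wide, 85 mm tall, a bystander.
- bowl: White bowl, 120 mm wide, 50 mm tall, a bystander.
- salt_mill: Slim white cone-shaped mill, 54 mm wide at the foot, 153 mm tall, a bystander.
- pepper_mill: The like of the salt mill beside it, a bystander.
- spoon: Steel spoon lying on the counter, about 200 mm long, a bystander.

How it is judged:
By the outcome, as a careful person would: the job done as asked, in the order asked, and still so for the second after the job is handed in, while the arm keeps its last pose, push and grip.
It also fails if it takes over 58 s, if anything falls off the work surface, if the arm or the gripper's body presses on something with over 40 N, if the wrist force passes 120 N, or if a joint passes its speed limit or range.

## Robot

A 6-joint arm with a two-finger parallel gripper is mounted at the origin on the work surface. World frame = base frame: x ahead of the robot, y to its left, z up, the work surface at z = 0. Lengths are in mm, angles in rad, forces in N, time in s.
With the tool pointing down it reaches from about 425 to 925 mm from the base axis. Payload 12.5 kg.
Tool frame: the origin (TCP) lies on the centre line of the jaws, within the pads' length; the fingertips stand 17 mm ahead of it and the grasp point (between the pads) lies 2 mm behind it (env.tcp_to_tips is the z of the fingertips in the tool frame, in mm); z points along the fingers, y is the line along which they close (so a half turn about z gives the same grasp; the last joint's range is limited). The gripper opens to 85 mm and grips with 20 to 120 N. Pads are 22 mm wide; open, the fingers measure 114 mm over their backs; the gripper's body (76 mm by 85 mm) begins 54 mm behind the grasp point. The pads swing forward as they close: fully open they stand 13 mm farther back than shut.
Start: joints at [-1.409, 0.491, 1.559, -0, 1.092, -0.106], TCP at [165.404, -602.731, 248.327] pointing down, gripper open.
Joint ranges: [-3.1, 3.1], [-0.84, 2.19], [0.05, 2.79], [-1.13, 4.28], [0.06, 2.93], [-2.69, 2.69]. Speed limits (rad/s): [2.22, 2.22, 2.79, 3.14, 3.14, 3.14].

## Interface

Orientations are given as a unit quaternion [w, x, y, z].
In Python, from plant import env gives the robot as it stands.
- The arm moves only by the shell command python3 -m pendant 'ROWS' [FORCE]. ROWS is text: rows parted by semicolons, each of 7 numbers parted by spaces: the turn, a rotation vector about the tool's x, y, z in rad, then the shift along the tool's x, y, z in cm, then the opening, from 0 (shut) to 1 (fully open). In form: rx ry rz dx dy dz grip; .... A call has 1 to 5 rows; each row is the pose to reach, as a shift and turn from the pose commanded when the call began, along the tool's axes at that moment; what a row does not reach only later rows make up. A row lasts 1/12 s, in which the tool goes at most 41.7 mm and 7.16 degrees, less where a joint would pass 70% of its speed; a pose out of reach is approached as far as the arm can. A call with a gripper value outside its range is refused whole. The fingers move at their own pace and stop on an object; FORCE is the grip in N (left out, the last holds). Time passes only in rows, so rows that repeat a pose let the fingers close. It gives the time, the measured TCP pose, the force, the opening and the grip force at its end, in the units of the state.
- env.observe(): the state, without advancing time (a new reading comes with each control period).
- env.camera(name): name is "scene" or "top" or "wrist"; returns (picture, depth): 420x560x3 uint8, red, green, blue; 420x560 float32, mm along the optical axis (not along the pixel's ray), 0 where there is no reading.
- env.camera_info(name): a dict with "fx", "fy", "cx", "cy" (pixels), "xyz" and "orientation" of the camera in the world; the wrist camera has in their place "T_tool_cam" (4x4, takes a point from camera to tool coordinates, whose origin is the TCP and whose axes are the flange's). Camera axes: x right, y down, z forward; pixel columns grow to the right and rows downward; lengths in mm; the calibration is good to about 2 mm. A picture is of the moment at which its call begins: read the wrist's pose just before it. camera_info takes no time and is no camera call.
- env.sign_off(): hands the job in; it is judged then, once.
The state is a dict: "clock": time; "qpos": joint angles; "joint_vel": joint speeds; "joint_efforts": joint torques, N m; "eef_pos": TCP position; "ee_rot": TCP orientation; "wrist_force": force on the tool from outside, world axes, zero at the start; "wrist_torque": the same for the moment, N m; "grip_width": opening from 0.0 (shut) to 1.0 (fully open); "finger_force": force on a finger pad.
Only numpy, scipy, OpenCV 4.12 (cv2) and the standard library are available. Lean on these libraries where they do the work, as an engineer would, in place of code of your own. Each camera call takes 0.05 s, during which the arm holds its last target. There are 200 camera calls.

## Working session

There is one attempt and no reset: what is moved stays moved. The work goes in short steps, Python scripts to look and compute and a shell command to move; the robot and the scene stay as the last step left them, time stands still between calls to the robot, and variables do not carry over. Pictures are saved under pics/ and viewed, at most 10 in all, crops included, and the job is handed in when it is done.

```bash
mkdir -p pics; ls; python3 - <<'E'
from plant import env
import cv2,numpy as np
print(env.observe())
for n in("scene","top"):
    p,d=env.camera(n); cv2.imwrite(f"pics/{n}0.png",p[:,:,::-1]); np.save(f"{n}0.npy",d)
    print(n,env.camera_info(n))
print(env.camera_info("wrist"),env.tcp_to_tips)
E
```

```text
pics
{'clock': 0.0, 'qpos': array([-1.40858178e+00,  4.91569682e-01,  1.55951883e+00,  2.27653381e-05,
        1.09170263e+00, -1.05584760e-01]), 'joint_vel': array([ 6.16441499e-04,  2.12726154e-04, -7.14762025e-05, -2.01194606e-03,
       -1.54390983e-03, -6.00581874e-04]), 'joint_efforts': array([ 2.52409096e-03, -6.18426704e+01, -2.61592662e+01, -4.48616129e-05,
        3.96134594e-03, -2.33749063e-05]), 'eef_pos': array([ 165.3781844 , -602.47577308,  247.69755194]), 'ee_rot': array([-5.99291121e-04,  9.91049350e-01,  1.33494666e-01, -6.87136924e-06]), 'wrist_force': array([-0.29425912,  1.19198998,  0.20371386]), 'wrist_torque': array([-0.0550214 , -0.00850265,  0.02414166]), 'finger_force': 0.0, 'grip_width': 0.9987973478286799}
scene {'fx': 412.577561946355, 'fy': 412.577561946355, 'cx': 278.1038863900386, 'cy': 209.1540638921386, 'xyz': array([1027.56042911, -294.05748699,  742.9153109 ]), 'orientation': array([-0.28516319,  0.79547237,  0.5056735 , -0.17378138])}
top {'fx': 530.5011234342787, 'fy': 530.5011234342787, 'cx': 285.3635342096516, 'cy': 199.45082791409934, 'xyz': array([ 504.82908929,  -61.94436362, 1187.22437638]), 'orientation': array([ 0.02138415, -0.69671405,  0.71663718, -0.02373631])}
{'fx': 354.2206309470764, 'fy': 354.2206309470764, 'cx': 278.504668851899, 'cy': 209.3642920685219, 'T_tool_cam': array([[ 1.48330452e-03, -9.59817161e-01, -2.80622196e-01,
         7.12700555e+01],
       [ 9.99998133e-01,  1.77125504e-03, -7.72494978e-04,
         5.65839792e-01],
       [ 1.23850741e-03, -2.80620526e-01,  9.59817997e-01,
        -1.25793057e+02],
       [ 0.00000000e+00,  0.00000000e+00,  0.00000000e+00,
         1.00000000e+00]])} 17.0
```

View pics/top0.png

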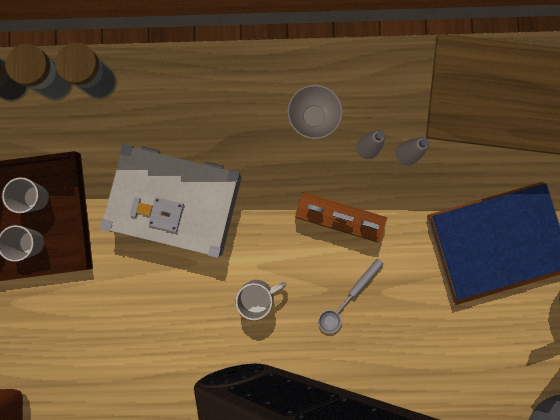

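View pics/scene0.png

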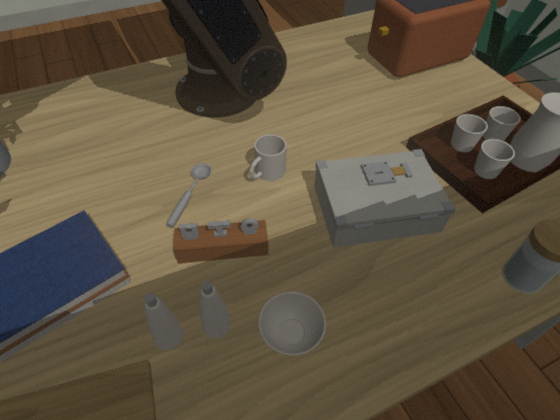

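```bash
cat > h.py <<'E'
import numpy as np,cv2
from plant import env
from scipy.spatial.transform import Rotation as R
def rot(q): return R.from_quat([q[1],q[2],q[3],q[0]]).as_matrix()
def cam(n,st=None):
    i=env.camera_info(n)
    if n=="wrist":
        M=rot(st["ee_rot"]);T=i["T_tool_cam"]
        return i,M@T[:3,:3],M@T[:3,3]+st["eef_pos"]
    return i,rot(i["orientation"]),i["xyz"]
def ray(c,uv,z):
    i,M,o=c; uv=np.atleast_2d(uv).astype(float)
    d=np.c_[(uv[:,0]-i["cx"])/i["fx"],(uv[:,1]-i["cy"])/i["fy"],np.ones(len(uv))]@M.T
    return o+d*((z-o[2])/d[:,2])[:,None]
def proj(c,p):
    i,M,o=c; q=(np.atleast_2d(p)-o)@M
    return np.c_[q[:,0]/q[:,2]*i["fx"]+i["cx"],q[:,1]/q[:,2]*i["fy"]+i["cy"]]
E
python3 - <<'E'
from h import *
c=cam("top");s=cam("scene")
np.set_printoptions(precision=1,suppress=True)
print(ray(c,[(315,210),(343,217),(371,226)],91))
print(ray(s,[(188,226),(219,222),(249,222)],91))
print(ray(c,[(303,193),(386,214),(379,241),(295,219)],50))
print(ray(c,[(166,214)],90), ray(s,[(379,173)],90))
im=cv2.imread("pics/scene0.png")[205:265,160:285]
im2=cv2.imread("pics/top0.png")[185:250,95:245]
cv2.imwrite("pics/c1.png",np.vstack([cv2.resize(im,(600,288),interpolation=2),cv2.resize(im2,(600,260),interpolation=2)]))
E
```

```text
[[ 551.3 -127.2   91. ]
 [ 535.1 -184.6   91. ]
 [ 514.9 -241.8   91. ]]
[[ 517.9 -239.6   91. ]
 [ 534.1 -181.1   91. ]
 [ 559.  -127.2   91. ]]
[[ 590.3 -105.1   50. ]
 [ 540.1 -281.7   50. ]
 [ 482.8 -264.4   50. ]
 [ 534.9  -86.2   50. ]]
[[551.7 181.   90. ]] [[553.5 185.   90. ]]
```

View pics/c1.png

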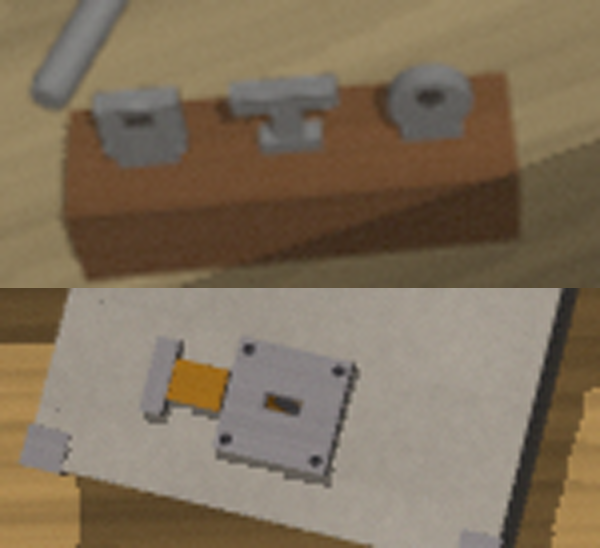

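```bash
cat >> h.py <<'E'
def delta(p,yaw):
    "target TCP (mm), tool x yaw, pointing down -> tool-frame rotvec, shift cm"
    s=env.observe();M=rot(s["ee_rot"])
    T=np.array([[np.cos(yaw),np.sin(yaw),0],[np.sin(yaw),-np.cos(yaw),0],[0,0,-1]])
    print("turn",R.from_matrix(M.T@T).as_rotvec().round(4),"shift cm",(M.T@(np.array(p)-s["eef_pos"])/10).round(3),"t",round(s["clock"],2))
E
python3 -c "
from h import *
delta([552,-130,205],1.292)"
```

```text
turn [-8.0000e-04 -6.0000e-04 -1.0242e+00] shift cm [ 49.788 -35.338   4.32 ] t 0.1
```

```bash
for i in 1; do python3 -m pendant '0 0 0 49.8 -35.3 0 1;0 0 0 49.8 -35.3 0 1;0 0 0 49.8 -35.3 0 1;0 0 0 49.8 -35.3 0 1;0 0 0 49.8 -35.3 0 1' 40; done; python3 -c "
from h import *
delta([552,-130,205],1.292)"
```

```text
clock: 0.52
eef_pos: [298.1, -439.8, 248.1]
ee_rot: [-0.0, 0.991, 0.133, -0.0]
wrist_force: [1.2, -0.5, -0.4]
grip_width: 1.003
finger_force: 0.0
turn [-4.0000e-04 -1.0000e-04 -1.0248e+00] shift cm [ 32.668 -23.179   4.314] t 0.52
```

```bash
python3 -m pendant '0 0 -1.024 32.6 -23.1 4.3 0.5;0 0 -1.024 32.6 -23.1 4.3 0.5;0 0 -1.024 32.6 -23.1 4.3 0.5;0 0 -1.024 32.6 -23.1 4.3 0.5;0 0 -1.024 32.6 -23.1 4.3 0.5' ; python3 -c "
from h import *
delta([552,-130,205],1.292)"
```

```text
clock: 0.93
eef_pos: [429.6, -279.5, 225.8]
ee_rot: [-0.0, 0.901, 0.434, -0.0]
wrist_force: [0.6, -1.5, 0.0]
grip_width: 0.501
finger_force: 0.0
turn [-1.000e-04  0.000e+00 -3.932e-01] shift cm [19.323  0.272  2.076] t 0.93
```

```bash
python3 -m pendant '0 0 -0.393 19.3 0.27 2.1 0.5;0 0 -0.393 19.3 0.27 2.1 0.5;0 0 -0.393 19.3 0.27 2.1 0.5;0 0 -0.393 19.3 0.27 2.1 0.5;0 0 -0.393 19.3 0.27 2.1 0.5'; python3 -m pendant '0 0 0 0 0 0 0.5;0 0 0 0 0 0 0.5' ; python3 - <<'E'
from h import *
delta([552,-130,205],1.292)
s=env.observe(); p,d=env.camera("wrist"); cv2.imwrite("pics/w1.png",p[:,:,::-1]); np.savez("w1.npz",d=d,pos=s["eef_pos"],q=s["ee_rot"])
E
```

```text
clock: 1.35
eef_pos: [553.4, -129.8, 204.4]
ee_rot: [-0.0, 0.799, 0.601, -0.0]
wrist_force: [-0.1, -0.8, 0.6]
grip_width: 0.502
finger_force: 0.0
clock: 1.52
eef_pos: [552.2, -131.4, 204.3]
ee_rot: [-0.0, 0.8, 0.601, -0.0]
wrist_force: [-0.4, -0.8, 0.3]
grip_width: 0.5
finger_force: 0.0
turn [-0.0011  0.0001 -0.0034] shift cm [ 0.13  -0.063 -0.066] t 1.52
```

View pics/w1.png

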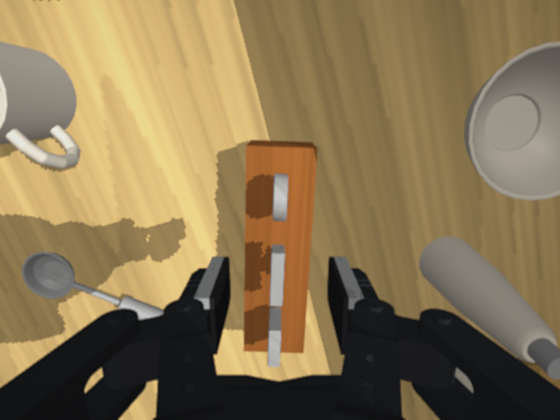

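```bash
python3 - <<'E'
from h import *
np.set_printoptions(precision=3,suppress=True)
z=np.load("w1.npz");c=cam("wrist",dict(eef_pos=z["pos"],ee_rot=z["q"]))
im=cv2.imread("pics/w1.png");h=cv2.cvtColor(im,cv2.COLOR_BGR2HSV)
key=((h[:,:,1]<70)&(h[:,:,2]>90)).astype(np.uint8)*255
key[:160]=0;key[350:]=0;key[:,:250]=0;key[:,310:]=0
n,l,st,ce=cv2.connectedComponentsWithStats(key)
for k in range(1,n):
    if st[k,4]>60:
        ct=cv2.findContours((l==k).astype(np.uint8),0,1)[0][0]
        r=cv2.minAreaRect(ct);w=ray(c,cv2.boxPoints(r),91)[:,:2]
        print(st[k],ce[k],r,"depth",np.median(z["d"][l==k])); print(w, w.mean(0))
# depth-based points of round key
d=z["d"]; v,u=np.mgrid[170:225,262:300]; dd=d[v,u]
i,M,o=c
P=np.stack([(u-i["cx"])/i["fx"]*dd,(v-i["cy"])/i["fy"]*dd,dd],-1)@M.T+o
m=P[...,2]>70
Q=P[m]; print(len(Q),Q[:,2].max(),np.percentile(Q[:,2],90))
r=cv2.minAreaRect(Q[:,:2].astype(np.float32)); print(r,Q.mean(0))
# block yaw
b=((h[:,:,0]<14)&(h[:,:,1]>150)&(h[:,:,2]>100)).astype(np.uint8)*255
for nm,rng,pick in(("L",(150,340),np.min),("R",(160,340),np.max)):
    pts=[(pick(np.where(b[y,230:330])[0])+230,y) for y in range(*rng) if b[y,230:330].any()]
    w=ray(c,pts,50)[:,:2].astype(np.float32); f=cv2.fitLine(w,cv2.DIST_HUBER,0,.01,.01).ravel();print(nm,f,np.arctan2(f[1],f[0]))
E
```

```text
[273 174  15  47 665] [279.922 196.829] ((280.0, 197.0), (46.0, 14.0), 90.0) depth 249.36755
[[ 556.    -105.11 ]
 [ 565.192 -107.758]
 [ 556.254 -139.553]
 [ 546.71  -136.806]] [ 556.039 -122.307]
[ 268  245   17  105 1342] [275.786 296.293] ((275.5569763183594, 297.0259094238281), (13.7061128616333, 104.53814697265625), 2.6630005836486816) depth 269.8844
[[ 511.313 -238.611]
 [ 540.174 -154.32 ]
 [ 549.566 -157.537]
 [ 521.603 -242.186]] [ 530.664 -198.164]
671 330.1241160242664 90.9580248297838
((561.9153442382812, -102.34417724609375), (80.4662857055664, 10.076285362243652), 73.616943359375) [ 556.092 -122.039   90.698]
L [   0.31     0.951  514.68  -164.29 ] 1.2556138
R [   0.311    0.95   566.246 -174.657] 1.2540807
```

```bash
python3 - <<'E'
from h import *
np.set_printoptions(precision=2,suppress=True)
z=np.load("w1.npz");c=cam("wrist",dict(eef_pos=z["pos"],ee_rot=z["q"]))
d=z["d"]; v,u=np.mgrid[165:350,255:305]; dd=d[v,u]
i,M,o=c
P=(np.stack([(u-i["cx"])/i["fx"]*dd,(v-i["cy"])/i["fy"]*dd,dd],-1)@M.T+o).reshape(-1,3)
P=P[(P[:,2]>62)&(P[:,2]<94)]
a=1.2548;e=np.array([np.cos(a),np.sin(a)]);n=np.array([e[1],-e[0]])
t=P[:,:2]@e; s=P[:,:2]@n
T=P[t>-15+(P[:,:2]@e).min()*0+ (np.array([556,-122])@e)-15+0]
tc=np.array([556,-122])@e
k=abs(t-tc)<25
print(s[k].min(),s[k].max(),np.median(s[k]),t[k].min(),t[k].max())
Q=np.c_[t[k],P[k,2]]; A=np.c_[2*Q,np.ones(len(Q))]; x=np.linalg.lstsq(A,(Q**2).sum(1),rcond=None)[0]
print("circle",x[:2],np.sqrt(x[2]+x[0]**2+x[1]**2))
for t0 in (x[0],(t[k].min()+t[k].max())/2): print(t0*e+np.median(s[k])*n)
f=np.polyfit(t[k],s[k],1); print("slope key",f, "bar",np.polyfit(t[(t<tc-35)&(t>tc-85)],s[(t<tc-35)&(t>tc-85)],1)[0],"all",np.polyfit(t,s,1)[0])
delta([0,0,0],a)
E
```

```text
561.4399600080412 571.7200756340615 566.4729185900414 37.0688868233676 70.08489722736499
circle [52.36 73.9 ] 17.013499805756783
[ 554.7  -126.27]
[ 555.08 -125.12]
slope key [  0.   566.37] bar 0.0007781887005495545 all 0.004235533515444848
turn [-0.    0.    0.03] shift cm [ -2.74 -56.66  20.51] t 1.57
```

```bash
python3 -c "
from h import *
delta([554.8,-126,74],1.2548)"
```

```text
turn [-0.0009  0.0002  0.0321] shift cm [ 0.704  0.125 13.06 ] t 1.57
```

```bash
python3 -m pendant '0 0 0.032 0.7 0.12 3.5 0.5;0 0 0.032 0.7 0.12 7 0.5;0 0 0.032 0.7 0.12 10 0.5;0 0 0.032 0.7 0.12 12 0.5;0 0 0.032 0.7 0.12 13.05 0.5' 40;  python3 -m pendant '0 0 0 0 0 0 0.5;0 0 0 0 0 0 0.5'; python3 -c "
from h import *
delta([554.8,-126,74],1.2548)"
```

```text
clock: 1.98
eef_pos: [553.5, -127.3, 72.2]
ee_rot: [-0.001, 0.81, 0.586, -0.001]
wrist_force: [0.5, 0.0, -0.2]
grip_width: 0.5
finger_force: 0.0
clock: 2.15
eef_pos: [555.0, -127.2, 75.0]
ee_rot: [0.0, 0.81, 0.586, -0.0]
wrist_force: [0.1, -0.5, 1.0]
grip_width: 0.503
finger_force: 0.0
turn [ 0.0001  0.0001 -0.0021] shift cm [ 0.108 -0.052  0.104] t 2.15
```

```bash
python3 -m pendant '0 0 0 0 0 0 0;0 0 0 0 0 0 0;0 0 0 0 0 0 0;0 0 0 0 0 0 0;0 0 0 0 0 0 0' 80;  python3 -m pendant '0 0 0 0 0 -1 0;0 0 0 0 0 -3 0;0 0 0 0 0 -6 0;0 0 0 0 0 -9 0;0 0 0 0 0 -12 0'; python3 -c "
from h import *
print(ray(cam('top'),[(166,214)],90))
delta([553,183,195],1.2548)"
```

```text
clock: 2.57
eef_pos: [555.5, -126.6, 75.9]
ee_rot: [0.001, 0.81, 0.587, 0.001]
wrist_force: [-1.1, -0.9, 7.4]
grip_width: 0.106
finger_force: 78.0
clock: 2.98
eef_pos: [554.7, -126.2, 196.8]
ee_rot: [0.0, 0.81, 0.587, 0.0]
wrist_force: [-0.6, -1.0, -1.2]
grip_width: 0.101
finger_force: 77.9
[[551.69621069 180.98169426  90.        ]]
turn [ 0.0004  0.     -0.0009] shift cm [29.325 -9.799  0.179] t 2.98
```

```bash
python3 -m pendant '0 0 0 3.8 -1.3 0 0;0 0 0 7.6 -2.6 0 0;0 0 0 11.4 -4 0 0;0 0 0 15.2 -5.4 0 0;0 0 0 19 -6.8 0 0'; python3 -m pendant '0 0 0 3 -1.7 0 0;0 0 0 4.3 -3 0 0;0 0 0 4.3 -3 0 0;0 0 0 4.3 -3 0 0;0 0 0 4.3 -3 0 0'; python3 - <<'E'
from h import *
s=env.observe(); p,d=env.camera("wrist"); cv2.imwrite("pics/w2.png",p[:,:,::-1]); np.savez("w2.npz",d=d,pos=s["eef_pos"],q=s["ee_rot"])
E
```

```text
clock: 3.4
eef_pos: [549.2, 77.2, 195.8]
ee_rot: [0.0, 0.81, 0.586, 0.001]
wrist_force: [1.3, 0.2, -0.9]
grip_width: 0.106
finger_force: 78.0
clock: 3.82
eef_pos: [534.8, 125.1, 195.1]
ee_rot: [0.0, 0.81, 0.587, 0.0]
wrist_force: [-0.3, -1.1, -1.2]
grip_width: 0.107
finger_force: 78.0
```

View pics/w2.png

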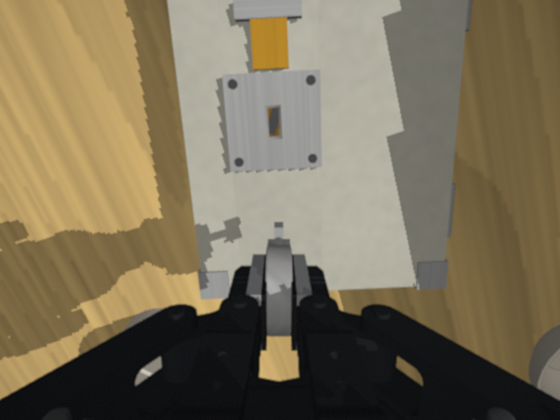

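```bash
python3 - <<'E'
from h import *
np.set_printoptions(precision=2,suppress=True)
z=np.load("w2.npz");c=cam("wrist",dict(eef_pos=z["pos"],ee_rot=z["q"]));M=rot(z["q"])
im=cv2.imread("pics/w2.png");g=cv2.cvtColor(im,cv2.COLOR_BGR2GRAY);h=cv2.cvtColor(im,cv2.COLOR_BGR2HSV)
roi=g[65:175,220:325]
dark=((roi<110)*255).astype(np.uint8)
n,l,st,ce=cv2.connectedComponentsWithStats(dark)
for k in range(1,n):
    if st[k,4]>30: print(st[k],ce[k]+[220,65])
# slot: non plate grey inside
sl=np.zeros_like(g);hh=h[95:150,258:292];sl[95:150,258:292]=((hh[:,:,2]<130)|(hh[:,:,1]>80))*255
ct=max(cv2.findContours(sl,0,1)[0],key=cv2.contourArea);r=cv2.minAreaRect(ct);print("slot",r,cv2.boundingRect(ct))
w=ray(c,cv2.boxPoints(r),90);print(w,w.mean(0))
print("depth plate",z["d"][160,270],"z",)
print("grey rows near bit");print(g[216:246:2,266:292:1])
E
python3 - <<'E'
import cv2
im=cv2.imread("pics/w2.png")
cv2.imwrite("pics/c2.png",cv2.hconcat([cv2.resize(im[65:175,220:325],(525,550),interpolation=2),cv2.resize(im[215:325,255:305],(250,550),interpolation=2)]))
E
```

```text
[86 10  9 10 70] [310.26  79.7 ]
[ 8 14  9 10 70] [232.01  83.8 ]
[ 48  41  13  30 326] [273.94 120.82]
[88 89  9  9 63] [312.06 158.  ]
[15 93  8  9 58] [238.5  161.86]
slot ((274.138427734375, 121.26808166503906), (32.10988998413086, 13.233468055725098), 87.1375961303711) (267, 105, 15, 33)
[[550.17 195.03  90.  ]
 [558.15 192.84  90.  ]
 [553.03 173.78  90.  ]
 [544.85 176.01  90.  ]] [551.55 184.41  90.  ]
depth plate 231.16786 z
grey rows near bit
[[170 170 171 171 172 172 172 171 173 172 173 172 172 172 172 172 172 172
  174 173 174 174 175 175 176 176]
 [170 170 170 170 171 172 173 172 173 173 174 174 174 174 173 174 174 173
  173 174 174 176 175 176 175 175]
 [171 171 171 171 173 173 174 174 174 174 175 174 174 175 174 173 174 175
  175 175 175 175 175 176 176 176]
 [173 173 173 172 173 174 175 166 140 121 118 118 119 118 118 118 129 156
  172 176 175 176 176 175 176 177]
 [174 176 174 174 173 174 175 163 128  97  91  90  92  92  91  92 112 150
  172 177 176 175 176 177 177 177]
 [175 175 175 174 174 173 174 163 132 105  97  96  99 100  99 100 114 146
  170 176 175 176 176 17
[... 292 characters left out ...]
55 157 163
  170 173 173 173 173 173 174 173]
 [172 172 172 173 172 172 172 168 162 156 155 156 156 155 155 155 157 164
  170 172 172 172 172 173 172 173]
 [172 173 172 173 173 173 173 170 162 155 151 147 144 146 150 154 158 165
  170 173 173 174 173 173 172 172]
 [173 168 159 154 155 154 154 152 140 119 105  97  96 100 109 121 135 147
  153 156 155 155 154 159 169 173]
 [169 150 115  94  91  93  93  92  93  92  91  91  93  94  94  93  93  93
   92  93  94  93  93 120 159 173]
 [168 145 107  84  81  83  84  88  89  92  92  93  93  94  95  95  91  87
   88  91  93  93  94 119 157 173]
 [164 129  92  78  77  78  77  76  77  78  82  86  87  89  88  89  87  85
   85  85  87  86  87 107 143 168]]
```

View pics/c2.png

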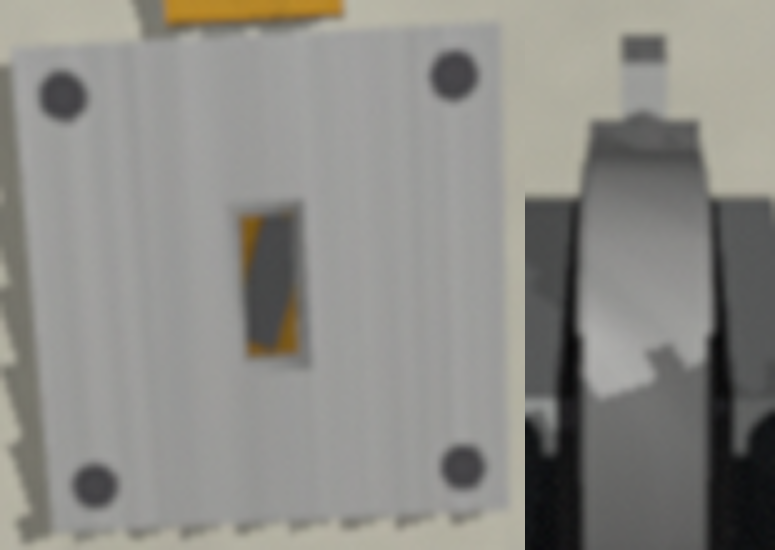

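```bash
python3 - <<'E'
from h import *
np.set_printoptions(precision=3,suppress=True)
z=np.load("w2.npz");c=cam("wrist",dict(eef_pos=z["pos"],ee_rot=z["q"]));M=rot(z["q"]);o=z["pos"]
S=ray(c,[(310.26,79.7),(232.01,83.8),(312.06,158),(238.5,161.86)],90);
up=S[0]+S[1]-S[2]-S[3]; sd=S[0]+S[2]-S[1]-S[3]
print("screw centre",S.mean(0),"yaw y",np.arctan2(up[1],up[0]),"yaw x",np.arctan2(sd[1],sd[0])+np.pi/2)
print("tool x yaw",np.arctan2(M[1,0],M[0,0]))
for r,dz in((221.5,65.5),(227.5,55.5)): print("bit end tool",(ray(c,[(278.3,r)],o[2]-dz)-o)@M)
print("keyhole tool",(S.mean(0)-o)@M, (ray(c,[(274.1,121.3)],90)[0]-o)@M)
i=c[0]
# foot end edge rows 238.5 : foot z40-48 above tip
for r,dz in((238.5,25.5),(238.5,17.5)): print("foot",(ray(c,[(278.5,r)],o[2]-dz)-o)@M)
print("bow top",z["d"][275:300:5,278])
E
```

```text
screw centre [550.88  184.277  90.   ] yaw y 1.305723782569993 yaw x 1.3062156494859702
tool x yaw 1.253855475257209
bit end tool [[ 7.928  0.106 65.502]]
bit end tool [[ 7.802  0.116 55.502]]
keyhole tool [ 61.195  -3.224 105.154] [ 61.635  -2.662 105.155]
foot [[12.934  0.229 25.503]]
foot [[15.996  0.228 17.503]]
bow top [127.865 127.178 126.278 126.107 126.342]
```

```bash
python3 -m pendant '0 0 -0.052 4 -0.15 0 0;0 0 -0.052 6.1 -0.31 0 0;0 0 -0.052 6.1 -0.31 0 0;0 0 -0.052 6.1 -0.31 1.5 0;0 0 -0.052 6.1 -0.31 3 0';python3 -m pendant '0 0 0 0 0 0 0;0 0 0 0 0 0 0;0 0 0 0 0 0 0'; python3 -m pendant '0 0 0 0 0 0 0';  python3 - <<'E'
from h import *
delta([551,184.3,160.5],1.306)
s=env.observe(); p,d=env.camera("wrist"); cv2.imwrite("pics/w3.png",cv2.resize(p[120:270,200:360,::-1],(640,600),interpolation=2));cv2.imwrite("w3f.png",p[:,:,::-1]); np.savez("w3.npz",d=d,pos=s["eef_pos"],q=s["ee_rot"])
E
```

```text
clock: 4.28
eef_pos: [551.3, 183.5, 164.7]
ee_rot: [0.0, 0.795, 0.607, 0.001]
wrist_force: [0.1, 0.1, -0.6]
grip_width: 0.102
finger_force: 78.0
clock: 4.53
eef_pos: [551.1, 183.7, 165.1]
ee_rot: [0.0, 0.795, 0.607, 0.0]
wrist_force: [-0.4, -0.4, -0.5]
grip_width: 0.106
finger_force: 78.0
clock: 4.62
eef_pos: [551.1, 184.0, 165.4]
ee_rot: [0.0, 0.795, 0.607, 0.001]
wrist_force: [-1.0, 0.5, -0.4]
grip_width: 0.103
finger_force: 78.0
turn [ 0.0012 -0.0005 -0.001 ] shift cm [ 0.025 -0.017  0.49 ] t 4.62
```

View pics/w3.png

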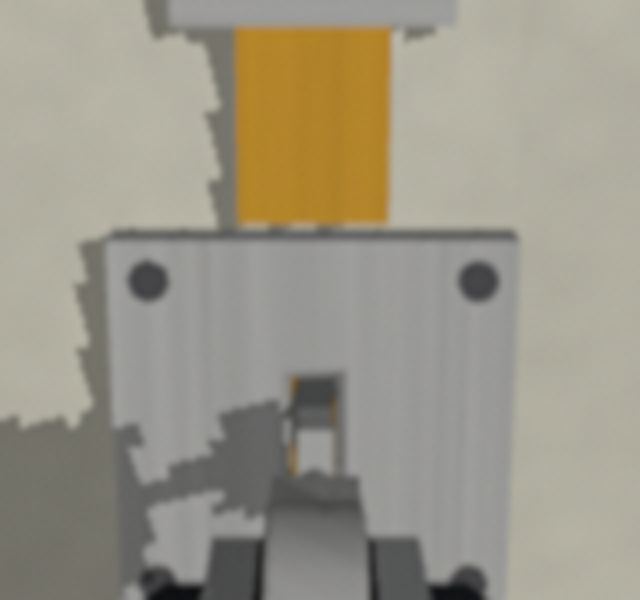

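```bash
python3 -m pendant '0 0 0 0.02 0 0.3 0;0 0 0 0.02 0 0.6 0;0 0 0 0.02 0 0.9 0;0 0 0 0.02 0 1.2 0;0 0 0 0.02 0 1.5 0';python3 -m pendant '0 0 0 0 0 0 0;0 0 0 0 0 0 0'
```

```text
clock: 5.08
eef_pos: [550.6, 184.7, 149.1]
ee_rot: [-0.0, 0.794, 0.608, -0.0]
wrist_force: [-0.3, 0.3, -0.8]
grip_width: 0.107
finger_force: 78.0
clock: 5.25
eef_pos: [550.6, 184.7, 149.2]
ee_rot: [-0.0, 0.794, 0.608, -0.0]
wrist_force: [0.1, -0.5, -0.6]
grip_width: 0.106
finger_force: 78.0
```

```bash
python3 -m pendant '0 0 0 0 0 0.3 0;0 0 0 0 0 0.6 0;0 0 0 0 0 0.8 0;0 0 0 0 0 0.9 0;0 0 0 0 0 0.95 0';python3 -m pendant '0 0 0 0 0 0.05 0;0 0 0 0 0 0.05 0'; python3 -m pendant '0 0 0 0 0 0 0'
```

```text
clock: 5.67
eef_pos: [550.6, 184.7, 139.7]
ee_rot: [-0.0, 0.794, 0.607, -0.0]
wrist_force: [0.1, 0.1, -0.4]
grip_width: 0.098
finger_force: 78.0
clock: 5.83
eef_pos: [550.7, 184.7, 139.5]
ee_rot: [0.0, 0.794, 0.607, 0.0]
wrist_force: [-0.1, 1.1, 0.1]
grip_width: 0.105
finger_force: 78.0
clock: 5.92
eef_pos: [550.7, 184.7, 139.5]
ee_rot: [0.0, 0.794, 0.607, 0.0]
wrist_force: [-1.2, -0.2, -0.7]
grip_width: 0.106
finger_force: 78.0
```

```bash
python3 -m pendant '0 0 0.08 0 0 0 0;0 0 0.16 0 0 0 0;0 0 0.24 0 0 0 0;0 0 0.24 0 0 0.05 0;0 0 0.24 0 0 0.1 0'; python3 -m pendant '0 0 0 0 0 0.03 0;0 0 0 0 0 0.03 0'
```

```text
clock: 6.33
eef_pos: [550.8, 184.7, 138.6]
ee_rot: [0.0, 0.861, 0.509, 0.0]
wrist_force: [0.6, -0.5, -0.8]
grip_width: 0.101
finger_force: 77.9
clock: 6.5
eef_pos: [550.8, 184.6, 138.2]
ee_rot: [0.0, 0.861, 0.509, 0.0]
wrist_force: [1.1, -2.1, 0.7]
grip_width: 0.102
finger_force: 77.9
```

```bash
python3 -m pendant '0 0 0 0 0 0.03 0;0 0 0 0 0 0.06 0;0 0 0 0 0 0.06 0'; python3 -m pendant '0 0 0 0 0 0.03 0;0 0 0 0 0 0.06 0;0 0 0 0 0 0.06 0'
```

```text
clock: 6.75
eef_pos: [550.7, 184.7, 137.6]
ee_rot: [0.0, 0.861, 0.508, 0.0]
wrist_force: [1.1, -0.9, 0.0]
grip_width: 0.103
finger_force: 77.9
clock: 7.0
eef_pos: [550.7, 184.7, 137.0]
ee_rot: [0.0, 0.861, 0.508, 0.0]
wrist_force: [1.5, -0.8, 0.5]
grip_width: 0.103
finger_force: 77.9
```

```bash
python3 -m pendant '0 0 0 0 0 0.05 0;0 0 0 0 0 0.1 0;0 0 0 0 0 0.1 0'; python3 -m pendant '0 0 0 0 0 0.05 0;0 0 0 0 0 0.1 0;0 0 0 0 0 0.1 0'
```

```text
clock: 7.25
eef_pos: [550.7, 184.6, 135.9]
ee_rot: [0.0, 0.861, 0.508, 0.0]
wrist_force: [2.8, -1.0, 0.1]
grip_width: 0.103
finger_force: 77.9
clock: 7.5
eef_pos: [550.7, 184.7, 134.9]
ee_rot: [0.0, 0.861, 0.508, 0.0]
wrist_force: [1.5, -0.5, 0.3]
grip_width: 0.101
finger_force: 77.9
```

```bash
python3 -m pendant '0 0 0 0 0 0.05 0;0 0 0 0 0 0.05 0;0 0 0 0 0 0.05 0'; python3 -m pendant '0 0 0 0 0 0.05 0;0 0 0 0 0 0.05 0;0 0 0 0 0 0.05 0'; python3 -m pendant '0 0 0 0 0 0.05 0;0 0 0 0 0 0.05 0;0 0 0 0 0 0.05 0'
```

```text
clock: 7.75
eef_pos: [550.8, 184.7, 134.8]
ee_rot: [0.0, 0.861, 0.508, 0.0]
wrist_force: [1.2, -1.1, 4.8]
grip_width: 0.103
finger_force: 78.9
clock: 8.0
eef_pos: [550.8, 184.7, 134.7]
ee_rot: [0.0, 0.861, 0.508, 0.0]
wrist_force: [-0.5, -1.6, 9.5]
grip_width: 0.105
finger_force: 79.6
clock: 8.25
eef_pos: [550.9, 184.7, 134.5]
ee_rot: [0.0, 0.861, 0.508, 0.001]
wrist_force: [-0.8, -1.8, 13.7]
grip_width: 0.104
finger_force: 80.2
```

```bash
python3 -m pendant '0 0 0 0 0 -0.15 0;0 0 -0.1 0 0 -0.15 0;0 0 -0.2 0 0 -0.15 0;0 0 -0.3 0 0 -0.15 0;0 0 -0.4 0 0 -0.15 0'; python3 -m pendant '0 0 -0.05 0 0 0 0;0 0 -0.05 0 0 0.05 0;0 0 -0.05 0 0 0.1 0;0 0 -0.05 0 0 0.1 0'
```

```text
clock: 8.67
eef_pos: [550.8, 184.7, 135.1]
ee_rot: [0.0, 0.742, 0.671, 0.0]
wrist_force: [2.0, -1.1, 3.4]
grip_width: 0.1
finger_force: 78.8
clock: 9.0
eef_pos: [550.9, 184.8, 134.3]
ee_rot: [0.0, 0.727, 0.686, 0.0]
wrist_force: [1.8, -0.4, 6.1]
grip_width: 0.106
finger_force: 79.4
```

```bash
python3 -m pendant '0 0 -0.03 0 0 0.02 0;0 0 -0.06 0 0 0.02 0;0 0 -0.06 0 0 0.02 0;0 0 -0.06 0 0 0.02 0'; python3 -m pendant '0 0 -0.03 0 0 0 0;0 0 -0.06 0 0 0 0;0 0 -0.06 0 0 0 0;0 0 -0.06 0 0 0 0'; python3 -m pendant '0 0 -0.03 0 0 0 0;0 0 -0.06 0 0 0 0;0 0 -0.06 0 0 0 0;0 0 -0.06 0 0 0 0'
```

```text
clock: 9.33
eef_pos: [550.9, 184.8, 134.2]
ee_rot: [0.0, 0.706, 0.708, 0.0]
wrist_force: [1.2, -0.9, 6.5]
grip_width: 0.102
finger_force: 79.4
clock: 9.67
eef_pos: [550.9, 184.8, 133.9]
ee_rot: [0.0, 0.685, 0.729, 0.0]
wrist_force: [2.4, 0.1, 4.4]
grip_width: 0.104
finger_force: 78.9
clock: 10.0
eef_pos: [550.8, 184.8, 133.8]
ee_rot: [0.0, 0.662, 0.749, 0.0]
wrist_force: [2.6, 0.5, 4.4]
grip_width: 0.103
finger_force: 78.9
```

```bash
python3 -m pendant '0 0 0 0 0 0.05 0;0 0 0 0 0 0.05 0;0 0 0 0 0 0.05 0'; python3 -m pendant '0 0 -0.03 0 0 0.05 0;0 0 -0.06 0 0 0.05 0;0 0 -0.06 0 0 0.05 0;0 0 -0.06 0 0 0.05 0'; python3 -m pendant '0 0 -0.03 0 0 0 0;0 0 -0.06 0 0 0 0;0 0 -0.06 0 0 0 0;0 0 -0.06 0 0 0 0'
```

```text
clock: 10.25
eef_pos: [550.8, 184.7, 133.2]
ee_rot: [0.0, 0.662, 0.75, 0.0]
wrist_force: [3.2, -0.1, 3.5]
grip_width: 0.104
finger_force: 78.6
clock: 10.58
eef_pos: [550.7, 184.7, 132.7]
ee_rot: [0.0, 0.639, 0.769, 0.0]
wrist_force: [4.4, -0.9, 2.5]
grip_width: 0.105
finger_force: 78.6
clock: 10.92
eef_pos: [550.7, 184.7, 132.7]
ee_rot: [0.0, 0.616, 0.788, 0.0]
wrist_force: [3.0, 0.5, 3.2]
grip_width: 0.106
finger_force: 78.6
```

```bash
python3 -m pendant '0 0 0 0 0 0.05 0;0 0 0 0 0 0.1 0;0 0 0 0 0 0.15 0;0 0 0 0 0 0.15 0'; python3 -m pendant '0 0 0 0 0 0.05 0;0 0 0 0 0 0.1 0;0 0 0 0 0 0.15 0;0 0 0 0 0 0.15 0'
```

```text
clock: 11.25
eef_pos: [550.7, 184.7, 131.2]
ee_rot: [0.0, 0.616, 0.788, 0.0]
wrist_force: [3.9, -0.2, 4.0]
grip_width: 0.102
finger_force: 78.6
clock: 11.58
eef_pos: [550.8, 184.7, 130.2]
ee_rot: [0.0, 0.615, 0.788, 0.0]
wrist_force: [2.8, -0.6, 8.1]
grip_width: 0.103
finger_force: 79.8
```

```bash
python3 -m pendant '0 0 0.1 0 0 -0.04 0;0 0 0.2 0 0 -0.04 0;0 0 0.3 0 0 -0.04 0;0 0 0.4 0 0 -0.04 0;0 0 0.45 0 0 0 0'; python3 -m pendant '0 0 0.03 0 0 0.02 0;0 0 0.06 0 0 0.04 0;0 0 0.06 0 0 0.06 0;0 0 0.06 0 0 0.1 0;0 0 0.06 0 0 0.1 0'; python3 -m pendant '0 0 0 0 0 0.05 0;0 0 0 0 0 0.1 0;0 0 0 0 0 0.1 0'
```

```text
clock: 12.0
eef_pos: [550.7, 184.5, 130.0]
ee_rot: [0.0, 0.777, 0.629, -0.0]
wrist_force: [2.9, -0.5, 9.5]
grip_width: 0.1
finger_force: 79.7
clock: 12.42
eef_pos: [550.7, 184.6, 129.1]
ee_rot: [0.0, 0.794, 0.608, 0.0]
wrist_force: [3.3, -0.6, 8.1]
grip_width: 0.105
finger_force: 79.6
clock: 12.67
eef_pos: [550.7, 184.6, 128.0]
ee_rot: [0.0, 0.794, 0.608, 0.0]
wrist_force: [3.5, -0.3, 6.3]
grip_width: 0.104
finger_force: 79.3
```

```bash
python3 -m pendant '0 0 0 0 0 0.1 0;0 0 0 0 0 0.2 0;0 0 0 0 0 0.3 0;0 0 0 0 0 0.4 0;0 0 0 0 0 0.4 0'; python3 -m pendant '0 0 0 0 0 0.1 0;0 0 0 0 0 0.2 0;0 0 0 0 0 0.3 0;0 0 0 0 0 0.4 0;0 0 0 0 0 0.4 0'
```

```text
clock: 13.08
eef_pos: [550.6, 184.6, 123.4]
ee_rot: [-0.0, 0.794, 0.607, -0.0]
wrist_force: [4.2, 0.4, 1.1]
grip_width: 0.105
finger_force: 78.3
clock: 13.5
eef_pos: [550.1, 184.6, 119.2]
ee_rot: [-0.0, 0.794, 0.607, -0.001]
wrist_force: [2.3, -0.5, -1.0]
grip_width: 0.104
finger_force: 78.3
```

```bash
python3 -m pendant '0 0 0 0 0 0.1 0;0 0 0 0 0 0.2 0;0 0 0 0 0 0.3 0;0 0 0 0 0 0.3 0';  python3 -m pendant '0 0 0 0 0 0.05 0;0 0 0 0 0 0.1 0;0 0 0 0 0 0.1 0'
```

```text
clock: 13.83
eef_pos: [550.3, 184.7, 116.4]
ee_rot: [-0.0, 0.794, 0.607, -0.0]
wrist_force: [0.1, -0.8, -0.6]
grip_width: 0.102
finger_force: 78.2
clock: 14.08
eef_pos: [550.5, 184.7, 115.9]
ee_rot: [-0.0, 0.794, 0.607, -0.0]
wrist_force: [-1.0, 0.3, 2.0]
grip_width: 0.103
finger_force: 78.9
```

Nearly home; seat it with a light push.

```bash
python3 -m pendant '0 0 0 0 0 0.05 0;0 0 0 0 0 0.05 0;0 0 0 0 0 0.05 0';  python3 -m pendant '0 0 0 0 0 0.05 0;0 0 0 0 0 0.05 0;0 0 0 0 0 0.05 0'
```

```text
clock: 14.33
eef_pos: [550.5, 184.7, 115.9]
ee_rot: [0.0, 0.794, 0.607, 0.0]
wrist_force: [-3.4, -0.1, 8.5]
grip_width: 0.101
finger_force: 79.8
clock: 14.58
eef_pos: [550.5, 184.7, 115.9]
ee_rot: [0.0, 0.794, 0.608, 0.0]
wrist_force: [-3.9, -0.9, 14.0]
grip_width: 0.105
finger_force: 80.6
```

```bash
python3 -m pendant '0 0 0.08 0 0 -0.05 0;0 0 0.16 0 0 -0.05 0;0 0 0.24 0 0 -0.05 0;0 0 0.32 0 0 -0.05 0;0 0 0.4 0 0 -0.05 0';  python3 -m pendant '0 0 0.08 0 0 0 0;0 0 0.16 0 0 0 0;0 0 0.24 0 0 0 0;0 0 0.32 0 0 0 0;0 0 0.4 0 0 0 0'; python3 -c "
from h import *
s=env.observe();print(s['wrist_torque'],s['qpos'])"
```

```text
clock: 15.0
eef_pos: [551.0, 184.7, 115.9]
ee_rot: [0.0, 0.9, 0.436, 0.001]
wrist_force: [-0.3, -0.8, 6.5]
grip_width: 0.103
finger_force: 79.3
clock: 15.42
eef_pos: [551.0, 184.7, 115.9]
ee_rot: [0.0, 0.969, 0.248, 0.001]
wrist_force: [-0.7, -0.4, 7.1]
grip_width: 0.102
finger_force: 79.3
[-0.23393096  0.1562118   0.09120632] [ 2.09853230e-01  5.92278472e-01  1.79664307e+00 -4.00239117e-04
  7.51457744e-01  1.27887692e+00]
```

```bash
python3 -m pendant '0 0 0.08 0 0 0 0;0 0 0.16 0 0 0 0;0 0 0.24 0 0 0 0;0 0 0.32 0 0 0 0;0 0 0.4 0 0 0 0';  python3 -m pendant '0 0 0.08 0 0 0 0;0 0 0.16 0 0 0 0;0 0 0.24 0 0 0 0;0 0 0.32 0 0 0 0;0 0 0.4 0 0 0 0'; python3 -m pendant '0 0 0.05 0 0 0 0;0 0 0.09 0 0 0 0;0 0 0.09 0 0 0 0'; python3 - <<'E'
from h import *
s=env.observe();print(s['wrist_torque'],s['qpos'],s['ee_rot'])
p,d=env.camera("wrist"); q=env.camera("scene")[0]
cv2.imwrite("pics/w4.png",cv2.hconcat([cv2.resize(p[:,:,::-1],(400,300)),cv2.resize(q[140:230,310:430,::-1],(400,300),interpolation=2)]))
E
```

```text
clock: 15.83
eef_pos: [551.0, 184.6, 115.9]
ee_rot: [0.0, 0.999, 0.051, 0.001]
wrist_force: [0.0, -1.6, 7.0]
grip_width: 0.104
finger_force: 79.3
clock: 16.25
eef_pos: [550.9, 184.7, 115.9]
ee_rot: [-0.0, 0.989, -0.148, 0.001]
wrist_force: [-1.0, -1.0, 7.2]
grip_width: 0.103
finger_force: 79.3
clock: 16.5
eef_pos: [550.9, 184.6, 115.9]
ee_rot: [-0.0, 0.981, -0.192, 0.001]
wrist_force: [-0.0, -1.5, 6.9]
grip_width: 0.103
finger_force: 79.3
[-0.29529996  0.18989034 -0.00919105] [ 2.09809309e-01  5.92230563e-01  1.79670396e+00 -4.79612939e-04
  7.51553829e-01  2.16747694e+00] [-6.59770367e-05  9.81383073e-01 -1.92059711e-01  5.72152938e-04]
```

View pics/w4.png

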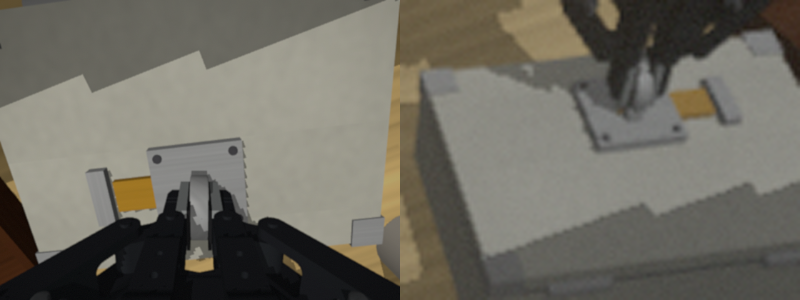

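```bash
python3 -m pendant '0 0 0 0 0 0 0'>/dev/null; python3 - <<'E'
from h import *
np.set_printoptions(precision=2,suppress=True)
print(env.observe()["wrist_torque"])
def bolt(im,c,name,roi):
    h=cv2.cvtColor(im,cv2.COLOR_BGR2HSV)
    m=((h[:,:,0]>12)&(h[:,:,0]<24)&(h[:,:,1]>170)&(h[:,:,2]>140)).astype(np.uint8)*255
    k=np.zeros_like(m);a,b,e,f=roi;k[a:b,e:f]=m[a:b,e:f]
    n,l,st,ce=cv2.connectedComponentsWithStats(k);j=1+st[1:,4].argmax()
    v,u=np.where(l==j);w=ray(c,np.c_[u,v],86)[:,:2]-[551,184.3]
    t=w@[np.cos(1.306),np.sin(1.306)];print(name,st[j],"along chest y:",np.percentile(t,[1,99]))
z=np.load("w3.npz")
bolt(cv2.imread("w3f.png"),cam("wrist",dict(eef_pos=z["pos"],ee_rot=z["q"])),"before w",(100,200,240,320))
bolt(cv2.imread("pics/scene0.png"),cam("scene"),"before s",(155,190,385,415))
bolt(cv2.imread("pics/top0.png"),cam("top"),"before t",(195,225,130,160))
s=env.observe();p=env.camera("wrist")[0][:,:,::-1]
bolt(p,cam("wrist",s),"now w",(200,330,130,230))
bolt(env.camera("scene")[0][:,:,::-1],cam("scene"),"now s",(155,190,385,415))
bolt(env.camera("top")[0][:,:,::-1],cam("top"),"now t",(195,225,130,160))
E
```

```text
[-0.25  0.23  0.06]
before w [ 260  128   37   47 1717] along chest y: [32.86 59.2 ]Traceback (most recent call last):
  File "<stdin>", line 13, in <module>
  File "<stdin>", line 8, in bolt
ValueError: attempt to get argmax of an empty sequence
```

```bash
python3 - <<'E'
from h import *
np.set_printoptions(precision=2,suppress=True)
def bolt(im,c,name,roi):
    h=cv2.cvtColor(im,cv2.COLOR_BGR2HSV)
    m=((h[:,:,0]>10)&(h[:,:,0]<26)&(h[:,:,1]>140)&(h[:,:,2]>90)).astype(np.uint8)*255
    k=np.zeros_like(m);a,b,e,f=roi;k[a:b,e:f]=m[a:b,e:f]
    n,l,st,ce=cv2.connectedComponentsWithStats(k)
    if n<2: print(name,"none");return
    j=1+st[1:,4].argmax()
    v,u=np.where(l==j);w=ray(c,np.c_[u,v],86)[:,:2]-[551,184.3]
    t=w@[np.cos(1.306),np.sin(1.306)];print(name,st[j],"along chest y:",np.percentile(t,[1,99]))
z=np.load("w3.npz")
bolt(cv2.imread("w3f.png"),cam("wrist",dict(eef_pos=z["pos"],ee_rot=z["q"])),"before w",(100,200,240,320))
bolt(cv2.imread("pics/scene0.png"),cam("scene"),"before s",(155,190,385,415))
bolt(cv2.imread("pics/top0.png"),cam("top"),"before t",(195,225,130,160))
s=env.observe();print(s["wrist_torque"]);p=env.camera("wrist")[0][:,:,::-1]
bolt(p,cam("wrist",s),"now w",(200,330,130,230))
bolt(env.camera("scene")[0][:,:,::-1],cam("scene"),"now s",(155,190,385,415))
bolt(env.camera("top")[0][:,:,::-1],cam("top"),"now t",(195,225,130,160))
E
```

```text
before w [ 259  127   38   49 1814] along chest y: [32.86 59.75]
before s [402 171   3   2   4] along chest y: [55.08 59.39]
before t [137 203  15  13 144] along chest y: [31.41 58.77]
[-0.25  0.23  0.06]
now w [ 158  247   60   49 2349] along chest y: [31.45 56.65]
now s [398 170   2   4   5] along chest y: [45.15 50.6 ]
now t none
```

```bash
python3 - <<'E'
from h import *
p=env.camera("wrist")[0][:,:,::-1]; 
a=cv2.resize(p[180:330,110:370],(780,450),interpolation=2);cv2.imwrite("pics/w5.png",a)
E
```

```text
(no output)
```

View pics/w5.png

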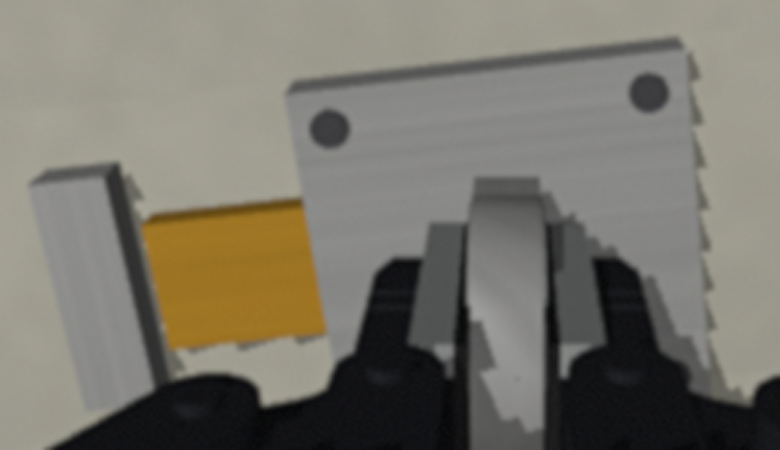

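```bash
python3 -m pendant '0 0 0.03 0 0 0 0;0 0 0.03 0 0 0 0;0 0 0.03 0 0 0 0;0 0 0.03 0 0 0 0'; python3 -c "
from h import *
print(env.observe()['wrist_torque'])
print(env.sign_off())"
```

```text
clock: 17.22
eef_pos: [551.0, 184.6, 115.9]
ee_rot: [-0.0, 0.979, -0.206, 0.001]
wrist_force: [-1.0, -1.1, 6.6]
grip_width: 0.104
finger_force: 79.3
[-0.23706674  0.17300381  0.0343903 ]
the job is handed in; nothing more can be done
None
```

The round key is fully home with its foot on the plate, turned just past a quarter turn clockwise, and still gripped under a light push; the last picture shows the bolt clear of its keeper, and the job was handed in at 17 s with no verdict returned.

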